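# Slide a battery pack under the spring flap of a test dock

## Task

Load the battery pack into the test dock without picking it up: press the orange thumb bar down with one fingertip to hold the spring-closed yellow flap open, and with the other fingertip push the pack by the end of its low tail along the lane, under the flap, until it is fully home against the back stop. Keep the flap held open until the pack is home, so that it does not come down on the pack or block it; then back off and let the flap spring shut behind the pack's tall head. Never lift the pack, and leave the other things on the bench as they are.

Things in the scene. Friction and masses are not known exactly. Their poses are not given: they have to be found in the camera images.
- dock: grey battery test dock fixed to the bench. Origin: bench level, on the lane's centre line, in the plane of the front face of the flap's skirt; x points along the lane inwards (the way to push), y to the thumb bar's side, z up. 'Dock' coordinates below are mm in this frame. The nest under the flap is x 0 to 60; its side walls are 19 high and the +y one carries the hinge
- dock_stop (a point): foot of the back stop's face, on the lane's centre line: dock (60, 0, 5). The stop is 41 mm high above the bench; behind it stands a grey box with a green display, dock x 71 to 131, 110 wide, 50 high
- lane_start (a point): outer end of the lane's rails on the centre line, on the lane floor: dock (-200, 0, 5). The floor is 5 mm above the bench, dock x -210 to 60; the lane is 70 mm wide between rails (inner faces y = -35 and +35, 6 mm thick, tops 19 mm above the bench) that run to x = 0 and go on as the nest's walls
- pack: loose black battery pack with lime markings, 0.3 to 0.55 kg, 120 mm long (its x), 60 wide. Origin: centre of its underside. Tall head: x +10 to +60, 38 high. Low tail: x -60 to +10, 22 high. It starts in the lane outside the flap, head first, within 0.05 rad of the dock's x, origin at dock x -110 to -80. Home against the stop its origin is at dock x = 0
- tail_end (a point): centre of the end face of the pack's low tail (60 wide, 22 high, small red mark), the face to push: pack (-60, 0, 11)
- flap (a joint): opening angle of the yellow flap and orange thumb bar, one rigid rocker: 0 closed, 0.55 rad fully open (hard stop). Hinge line along the dock's x at y = 38, z = 22. Pressing the bar down (+y side) raises the flap (-y side). A spring always closes it: about 3 N on the bar at first, about 6 N fully open. The head passes under the skirt from about 0.38 rad; 0.45 to 0.55 is better
- flap_plate: yellow flap. Origin: on the hinge line, dock (0, 38, 22). A side leg rises from the hinge to z = 52, and from its top a cover plate spans the nest: dock x 0 to 64, y 38 to -36, at z = 52 when closed; fully open its free edge is about 88 mm above the bench. A 4 mm thick skirt hangs from its front
- skirt_edge (a point): middle of the skirt's lower edge: closed at dock (2, -17, 31). The skirt spans dock x 0 to 4, y -34 to 0. Closed, its edge is 31 mm above the bench: it stops the pack's head (top at 43) but the tail (top at 27) fits under it
- thumb_bar: orange strip 265 mm long along dock x (-210 to +55), 45 wide, 5 thick. Origin: dock (0, 38, 22). Closed, its upper face slopes up outwards from y 57, z 23 to y 96, z 47. Fully open it is level, upper face at z 13 from y 55 to 100. At a given angle its height is the same all along x, so a fingertip can slide along it while the other, 60 to 100 mm to the -y side, is in the lane behind the tail
- bar_mid (a point): point on the middle of the thumb bar's upper face at dock x = -115; closed at y = 76, z = 35
- bottle_mid (a point): bystander: red bottle standing, 44 mm in diameter, 150 mm high; this point is its centre at half height
- motor_mid (a point): bystander: steel motor standing on end, 45 mm in diameter, 50 mm high plus a 14 mm shaft; this point is its centre at half height
- screwdriver: bystander: blue-handled screwdriver about 190 mm long lying on the bench along its x; origin at its underside, mid-length
There are look-alikes about, which are no part of the job. Leave any blue or turquoise look-alike of the pack alone.

How it is judged:
By the outcome, as a careful person would: the job done as asked, in the order asked, and still so for the second after the job is handed in, with the robot touching nothing.
It also fails if it takes over 48 s, if anything falls off the work surface, if the arm or the gripper's body presses on something with over 40 N, if the wrist force passes 120 N, or if a joint passes its speed limit or range.

## Robot

A 7-joint arm with a two-finger parallel gripper is mounted at the origin on the work surface. World frame = base frame: x ahead of the robot, y to its left, z up, the work surface at z = 0. Lengths are in mm, angles in rad, forces in N, time in s.
With the tool pointing down it reaches from about 400 to 875 mm from the base axis. Payload 6.5 kg.
Tool frame: the origin (TCP) lies at the very end of the fingers, on their centre line; the grasp point (between the pads) lies 19 mm behind it; z points along the fingers, y is the line along which they close (so a half turn about z gives the same grasp; the last joint's range is limited). The gripper opens to 85 mm and grips with 20 to 120 N. Pads are 22 mm wide; open, the fingers measure 114 mm over their backs; the gripper's body (76 mm by 85 mm) begins 54 mm behind the grasp point. The pads swing forward as they close: fully open they stand 13 mm farther back than shut.
Start: joints at [1.248, 0.536, -0.004, 1.538, 0.003, 1.067, -0.071], TCP at [165.087, -628.678, 231.29] pointing down, gripper open.
Joint ranges: [-2.7, 2.7], [-0.37, 2.16], [-1.27, 1.26], [0.24, 2.4], [-1.31, 4.45], [0.19, 1.91], [-2.76, 2.76]. Speed limits (rad/s): [2.39, 2.39, 3.14, 3.14, 3.14, 3.14, 3.14].

## Interface

Orientations are given as [roll, pitch, yaw] about the fixed x, y, z axes, in that order (R = Rz(yaw) Ry(pitch) Rx(roll)).
In Python, from bench import env, eyes gives the robot as it stands.
- The arm moves only by the shell command python3 -m crank 'ROWS'. ROWS is JSON, one flat list of numbers, 5 for each row, row after row: the finger opening in mm, from 0 to 85.4, then the shift along the tool's x, y, z in mm, then the turn about the tool's z in degrees. In form: [grip, tx, ty, tz, turn, grip, tx, ty, tz, turn, ...]. A call has 1 to 8 rows; each row is the pose to reach, as a shift and turn from the pose commanded when the call began, along the tool's axes at that moment; what a row does not reach only later rows make up. A row lasts 1/8 s, in which the tool goes at most 62.5 mm and 10.7 degrees, less where a joint would pass 70% of its speed; a pose out of reach is approached as far as the arm can. A call with a gripper value outside its range is refused whole. The fingers move at their own pace and stop on an object; the grip force is fixed at half the most. Time passes only in rows, so rows that repeat a pose let the fingers close. It gives the time, the measured TCP pose, the force, the opening and the grip force at its end, in the units of the state.
- env.sense(): the state, without advancing time (a new reading comes with each control period).
- eyes.snapshot(name): name is "side" or "top"; returns a dict with "pixels" (480x640x3 uint8, blue, green, red), "fov_y" (degrees; the focal length in pixels is half the picture's height over the tangent of half this angle, whatever the lens; pixels are square), "cx", "cy" (the principal point, pixels), "rvec" (rotation vector, rad) and "tvec" (3), from world to camera coordinates, as OpenCV has them. Camera axes: x right, y down, z forward; pixel columns grow to the right and rows downward; lengths in mm; the calibration is good to about 2 mm. A picture is of the moment at which its call begins. There is no depth.
- env.sign_off(): hands the job in; it is judged then, once.
The state is a dict: "clock": time; "qpos": joint angles; "dq": joint speeds; "joint_efforts": joint torques, N m; "position": TCP position; "eef_rot": TCP orientation; "contact_force": force on the tool from outside, world axes, zero at the start; "wrist_torque": the same for the moment, N m; "gripper_width": opening from 0.0 (shut) to 1.0 (fully open); "grasp_force": force on a finger pad.
Only numpy, scipy, OpenCV 4.12 (cv2) and the standard library are available. Lean on these libraries where they do the work, as an engineer would, in place of code of your own. Each camera call takes 0.05 s, during which the arm holds its last target. There are 200 camera calls.

## Working session

There is one attempt and no reset: what is moved stays moved. The work goes in short steps, Python scripts to look and compute and a shell command to move; the robot and the scene stay as the last step left them, time stands still between calls to the robot, and variables do not carry over. Pictures are saved under pics/ and viewed, at most 10 in all, crops included, and the job is handed in when it is done.

```bash
mkdir -p pics; ls
cat > h.py <<'E'
import numpy as np, cv2
from bench import env, eyes
def snap(n,f=None):
    s=eyes.snapshot(n)
    if f: cv2.imwrite('pics/'+f,s['pixels'])
    return s
def cam(s):
    f=240/np.tan(np.radians(s['fov_y'])/2)
    K=np.array([[f,0,s['cx']],[0,f,s['cy']],[0,0,1.]])
    R=cv2.Rodrigues(np.array(s['rvec'],float))[0]
    return K,R,np.array(s['tvec'],float).ravel()
def ray(s,uv):
    K,R,t=cam(s); d=R.T@np.linalg.solve(K,[uv[0],uv[1],1.]); return -R.T@t,d
def onz(s,uv,z):
    o,d=ray(s,uv); return o+d*(z-o[2])/d[2]
def proj(s,P):
    K,R,t=cam(s); p=K@(R@np.asarray(P,float)+t); return p[:2]/p[2]
E
python3 - <<'E'
from h import *
print(env.sense())
for n in('side','top'):
    s=snap(n,n+'0.png'); K,R,t=cam(s); print(n,K[0,0],s['cx'],s['cy'],-R.T@t,R[2], {k:v for k,v in s.items() if k!='pixels'})
E
```

```text
pics
{'clock': 0.0, 'qpos': array([ 1.24777742,  0.53716996, -0.00444832,  1.53886936,  0.00262562,
        1.06729397, -0.07119532]), 'dq': array([ 9.60321844e-04,  1.55043947e-03, -8.61499249e-05, -1.04109632e-04,
       -6.93626747e-04, -2.13450177e-05,  5.57480321e-04]), 'joint_efforts': array([-8.70640015e-04, -5.83408535e+01,  1.04850031e+00, -2.59102678e+01,
        1.24076649e-02,  9.65358631e-03, -2.92034130e-06]), 'position': array([ 164.92422456, -628.07802353,  230.41201571]), 'eef_rot': array([-3.13986372e+00,  1.44699350e-04,  2.56916359e-01]), 'contact_force': array([-0.67877879, -0.82717701, -1.03351098]), 'wrist_torque': array([ 0.01087483, -0.02428759, -0.02017664]), 'grasp_force': 0.0, 'gripper_width': 0.998741183865103}
side 441.3829702733084 311.2124008535355 240.33871606155455 [525.57677515 563.93707542 623.84184243] [ 0.06595687 -0.68613756 -0.72447563] {'fov_y': 57.0698744321092, 'cx': 311.2124008535355, 'cy': 240.33871606155455, 'rvec': array([ 0.14252495, -2.88209872,  1.15218601]), 'tvec': array([576.94517455,  61.49004175, 804.23122067])}
top 589.6080850912213 316.6057156090359 237.8124470355973 [ 485.90635331   64.42967019 1155.17706931] [ 0.08449824 -0.02458128 -0.99612038] {'fov_y': 44.297566403978614, 'cx': 316.6057156090359, 'cy': 237.8124470355973, 'rvec': array([ 2.21371188, -2.16680568,  0.12039235]), 'tvec': array([  24.05239481,  582.49438859, 1111.22094905])}
```

View pics/top0.png

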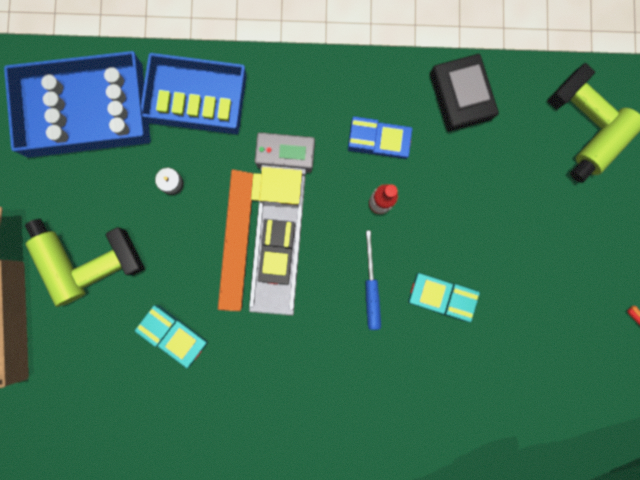

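View pics/side0.png

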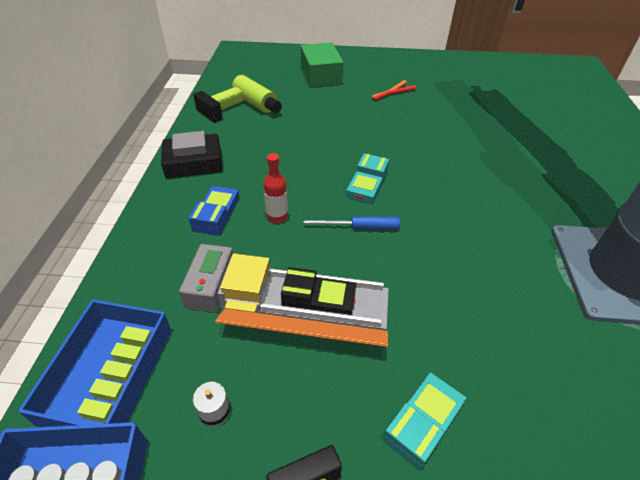

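Top view: the pack I want is the black one in the lane (head at 279,234, tail at 275,265). The dock is at (278,190), with the orange bar at (236,240). Look-alikes are the turquoise packs at (170,335) and (445,297) and the blue one at (380,138). Yellow cells sit in the tray at (190,105). The side view agrees: pack at (318,290), red tail mark near (353,298).

```bash
cat >> h.py <<'E'
def mask(img,lo,hi,roi=None):
    m=cv2.inRange(cv2.cvtColor(img,cv2.COLOR_BGR2HSV),np.array(lo),np.array(hi))
    if roi:
        k=np.zeros_like(m);x0,y0,x1,y1=roi;k[y0:y1,x0:x1]=255;m&=k
    return m
def big(m):
    c=max(cv2.findContours(m,cv2.RETR_EXTERNAL,cv2.CHAIN_APPROX_NONE)[0],key=cv2.contourArea)
    return c.reshape(-1,2)
def quad(c):
    h=cv2.convexHull(c.reshape(-1,1,2)); 
    for e in np.linspace(2,30,60):
        a=cv2.approxPolyDP(h,e,True)
        if len(a)<=4: return a.reshape(-1,2).astype(float)
E
python3 - <<'E'
from h import *
t=snap('top');s=snap('side')
pt=t['pixels'];ps=s['pixels']
q=quad(big(mask(pt,(5,150,100),(16,255,255),(200,150,300,330))));print('bar top',q)
qs=quad(big(mask(ps,(5,150,80),(16,255,255),(200,280,420,360))));print('bar side',qs)
# order: by row; top rows = dock +x
def order(q):
    q=q[np.argsort(q[:,1])];a=q[:2][np.argsort(q[:2,0])];b=q[2:][np.argsort(q[2:,0])];return [a[0],a[1],b[0],b[1]]
D=np.array([[55,96],[55,57],[-210,96],[-210,57]],float)
W=np.array([onz(t,p,z)[:2] for p,z in zip(order(q),(47,23,47,23))]);print(W.round(1))
def fit(D,W):
    d=D-D.mean(0);w=W-W.mean(0);a=np.arctan2((d[:,0]*w[:,1]-d[:,1]*w[:,0]).sum(),(d*w).sum())
    R=np.array([[np.cos(a),-np.sin(a)],[np.sin(a),np.cos(a)]]);o=W.mean(0)-R@D.mean(0)
    return a,o,R
a,o,R=fit(D,W);print('dock',a,o,'res',(W-(D@R.T+o)).round(1))
print('side proj of bar corners',[proj(s,np.r_[R@d+o,z]).round(0) for d,z in zip(D,(47,23,47,23))])
print('lane corner proj top',[proj(t,np.r_[R@np.array(d)+o,z]).round(0) for *d,z in ((-210,35,5),(-210,-35,5),(0,-38,19),(64,-36,54),(131,55,50),(131,-55,50))])
# red mark
m=mask(ps,(0,120,80),(4,255,255),(335,280,375,315))|mask(ps,(172,120,80),(180,255,255),(335,280,375,315))
c=cv2.moments(m);uv=(c['m10']/c['m00'],c['m01']/c['m00']);P=onz(s,uv,16);print('red',uv,c['m00']/255,P,'dock',R.T@(P[:2]-o))
# lime on pack
for (n,im,sn) in (('top',pt,t),('side',ps,s)):
    roi=(255,215,300,285) if n=='top' else (275,262,355,315)
    m=mask(im,(24,100,100),(45,255,255),roi)
    for c in cv2.findContours(m,cv2.RETR_EXTERNAL,cv2.CHAIN_APPROX_NONE)[0]:
        if cv2.contourArea(c)>20:
            (u,v),wh,an=cv2.minAreaRect(c)
            for z in(27,43):
                P=onz(sn,(u,v),z);print(n,(u,v),np.round(wh),an,z,(R.T@(P[:2]-o)).round(1))
for n,im in(('t',pt[140:330,200:330]),('s',ps[230:360,170:410])):
    cv2.imwrite(f'pics/crop_{n}.png',cv2.resize(im,None,fx=3,fy=3,interpolation=2))
E
```

```text
bar top [[232. 170.]
 [252. 174.]
 [239. 310.]
 [218. 308.]]
bar side [[224. 309.]
 [384. 330.]
 [387. 346.]
 [216. 322.]]
[[705.4 200.3]
 [703.3 164.3]
 [444.8 217.8]
 [440.9 181.3]]
dock -0.06613302856059787 [645.88634045 109.4862552 ] res [[-1.7 -1.3]
 [-1.2  1.6]
 [ 2.1 -1.3]
 [ 0.8  1. ]]
side proj of bar corners [array([216., 321.]), array([226., 309.]), array([389., 346.]), array([389., 332.])]
lane corner proj top [array([252., 311.]), array([288., 314.]), array([299., 206.]), array([301., 170.]), array([257., 132.]), array([314., 137.])]
red (353.6666666666667, 299.0) 9.0 [496.24229101 117.12392914  16.        ] dock [-149.82166317   -2.26822394]
top (274.61541748046875, 263.0769348144531) [24. 22.] 7.125016689300537 27 [-114.7   -1.2]
top (274.61541748046875, 263.0769348144531) [24. 22.] 7.125016689300537 43 [-115.3   -2. ]
top (287.1158447265625, 234.45730590820312) [ 5. 25.] 6.340191841125488 27 [-57.9 -20. ]
top (287.1158447265625, 234.45730590820312) [ 5. 25.] 6.340191841125488 43 [-59.3 -20.5]
top (268.1154479980469, 232.0769500732422) [ 5. 24.] 7.125016689300537 27 [-56.6  16.7]
top (268.1154479980469, 232.0769500732422) [ 5. 24.] 7.125016689300537 43 [-58.   15.6]
side (296.15606689453125, 289.48553466796875) [28.  5.] 8.746162414550781 27 [-52.2   2.2]
side (296.15606689453125, 289.48553466796875) [28.  5.] 8.746162414550781 43 [-54.8  14.1]
side (331.67572021484375, 291.9459228515625) [25. 22.] 9.462322235107422 27 [-112.    -2.6]
side (331.67572021484375, 291.9459228515625) [25. 22.] 9.462322235107422 43 [-113.     9.5]
side (300.45965576171875, 272.7689514160156) [27.  5.] 8.530765533447266 27 [-52.8 -34.8]
side (300.45965576171875, 272.7689514160156) [27.  5.] 8.530765533447266 43 [-55.4 -21.9]
```

View pics/crop_t.png

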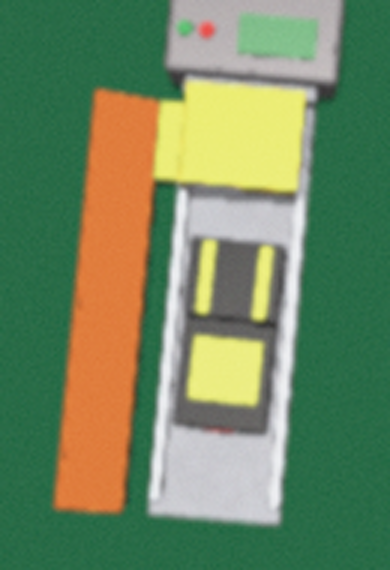

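The crop confirms the choice: black pack in the lane with its red tail mark at (225,430), flap closed, bar on the left. Dock is at about (646,109.5) with yaw −0.066. The tail face is at about dock x −150. I'll set out with the fingers about 65 mm apart and the tool x along the lane.

```bash
python3 -m crank '[65,388,-237,0,18.5,65,388,-237,0,18.5,65,388,-237,0,18.5,65,388,-237,0,18.5,65,388,-237,0,18.5,65,388,-237,0,18.5,65,388,-237,0,18.5,65,388,-237,0,18.5]'
cat >> h.py <<'E'
A,O=-0.066,np.array([645.9,109.5])
RD=np.array([[np.cos(A),-np.sin(A)],[np.sin(A),np.cos(A)]])
def togo(x,y,z):
    p=env.sense(); P=p['position']; r=p['eef_rot']
    from scipy.spatial.transform import Rotation as Ro
    M=Ro.from_euler('xyz',r).as_matrix()
    d=np.r_[RD@np.array([x,y])+O,z]-P
    print('dock now',(RD.T@(P[:2]-O)).round(1),P[2].round(1),'shift',(M.T@d).round(1),'turn',np.degrees(r[2]-A).round(2),'F',p['contact_force'].round(1),'t',p['clock'],'w',p['gripper_width'])
E
python3 -c "
from h import *
togo(-182,38,120)"
```

```text
clock: 1.2
position: [483.4, -296.2, 231.3]
eef_rot: [-3.14, -0.001, -0.059]
contact_force: [0.4, -0.2, 0.0]
gripper_width: 0.759
grasp_force: 0.0
dock now [-135.4 -415.6] 231.3 shift [ -43.5 -453.6  112.1] turn 0.4 F [ 0.4 -0.2  0. ] t 1.2 w 0.7585608176726137
```

```bash
python3 -m crank '[65,-43,-454,0,0.4,65,-43,-454,0,0.4,65,-43,-454,0,0.4,65,-43,-454,0,0.4,65,-43,-454,0,0.4,65,-43,-454,0,0.4,65,-43,-454,0,0.4,65,-43,-454,0,0.4]'
python3 -m crank '[65,0,0,60,0,65,0,0,120,0,65,0,0,150,0,65,0,0,150,0]'
python3 - <<'E'
from h import *
togo(-182,38,60)
t=snap('top');s=snap('side')
a=cv2.resize(t['pixels'][130:330,190:340],None,fx=2.6,fy=2.6,interpolation=2)
b=cv2.resize(s['pixels'][210:370,200:420],None,fx=1.8,fy=1.8,interpolation=2)
h=max(a.shape[0],b.shape[0]);f=lambda i:np.pad(i,((0,h-i.shape[0]),(0,0),(0,0)))
cv2.imwrite('pics/v2.png',np.hstack([f(a),f(b)]))
E
```

```text
clock: 2.2
position: [466.6, 158.7, 231.4]
eef_rot: [-3.14, -0.0, -0.068]
contact_force: [0.6, -0.8, -0.8]
gripper_width: 0.758
grasp_force: 0.0
clock: 2.7
position: [465.6, 153.4, 79.4]
eef_rot: [3.139, 0.004, -0.074]
contact_force: [-0.4, -0.3, 0.1]
gripper_width: 0.768
grasp_force: 0.0
dock now [-182.8   31.9] 79.4 shift [ 0.8 -6.1 19.4] turn -0.45 F [-0.4 -0.3  0.1] t 2.7 w 0.7679708372359104
```

View pics/v2.png

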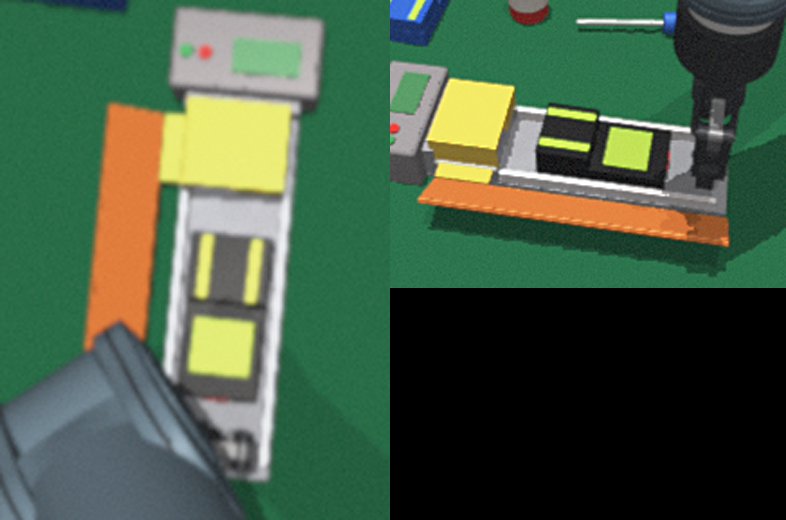

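The crop shows the hand over the lane behind the tail: the B finger is at (238,450) over the floor and the A finger hides it in the side view. The pack is unmoved. I'll correct y by +6 mm and settle.

```bash
python3 -m crank '[65,0,0,10,0,65,0,0,20,0,65,0,0,20,0]'
python3 -c "
from h import *
togo(-182,38,40)"
```

```text
clock: 3.18
position: [466.8, 154.7, 60.8]
eef_rot: [3.141, 0.001, -0.073]
contact_force: [-0.6, 0.0, 0.0]
gripper_width: 0.76
grasp_force: 0.0
dock now [-181.7   33.3] 60.8 shift [-0.3 -4.7 20.8] turn -0.4 F [-0.6  0.   0. ] t 3.175 w 0.7598077491377155
```

```bash
python3 -m crank '[65,0,-5,10,-0.4,65,0,-5,20,-0.4,65,0,-5,20,-0.4]'; python3 -m crank '[65,0,0,5,0,65,0,0,10,0,65,0,0,15,0,65,0,0,15,0]'
python3 - <<'E'
from h import *
togo(-182,38,15)
s=snap('side')
print(quad(big(mask(s['pixels'],(5,150,80),(16,255,255),(200,280,420,370)))))
print([proj(s,np.r_[RD@np.array(d)+O,z]).round(0) for *d,z in ((55,100,13),(55,55,13),(55,96,47))])
E
```

```text
clock: 3.55
position: [466.8, 159.8, 40.3]
eef_rot: [3.141, 0.002, -0.066]
contact_force: [0.7, -1.3, -0.3]
gripper_width: 0.764
grasp_force: 0.0
clock: 4.05
position: [468.0, 160.3, 26.3]
eef_rot: [-3.141, -0.001, -0.066]
contact_force: [0.2, -0.1, 3.5]
gripper_width: 0.758
grasp_force: 1.4
dock now [-180.9   38.9] 26.3 shift [-1.1  0.9 11.3] turn 0.0 F [ 0.2 -0.1  3.5] t 4.05 w 0.7580635166101182
[[227. 309.]
 [384. 331.]
 [387. 349.]
 [216. 325.]]
[array([218., 335.]), array([227., 311.]), array([216., 321.])]
```

```bash
python3 -m crank '[65,0,0,4,0,65,0,0,8,0,65,0,0,12,0,65,0,0,12,0]'
cat >> h.py <<'E'
def bar():
    s=snap('side');q=quad(big(mask(s['pixels'],(5,150,80),(16,255,255),(195,280,420,380))))
    print('bar side corner',q[np.argmin(q[:,0])],'open',proj(s,np.r_[RD@np.array([55,100])+O,13]).round(1)); return s
E
python3 -c "
from h import *
togo(-182,38,10);bar()"
```

```text
clock: 4.6
position: [468.1, 160.7, 14.3]
eef_rot: [-3.14, -0.001, -0.066]
contact_force: [0.2, 2.3, 6.1]
gripper_width: 0.759
grasp_force: 2.3
dock now [-180.8   39.4] 14.3 shift [-1.2  1.4  4.3] turn 0.02 F [0.2 2.3 6.1] t 4.6 w 0.7594208453684417
bar side corner [217. 329.] open [218.5 334.6]
```

```bash
python3 -m crank '[65,0,0,2,0,65,0,0,4,0,65,0,0,4,0]'; python3 -m crank '[65,0,0,1.5,0,65,0,0,3,0,65,0,0,3,0]'
python3 - <<'E'
from h import *
togo(-182,38,10);s=bar()
t=snap('top')
a=cv2.resize(t['pixels'][130:330,190:340],None,fx=2.0,fy=2.0,interpolation=2)
b=cv2.resize(s['pixels'][210:370,200:420],None,fx=2.2,fy=2.2,interpolation=2)
h=max(a.shape[0],b.shape[0]);f=lambda i:np.pad(i,((0,h-i.shape[0]),(0,0),(0,0)))
cv2.imwrite('pics/v3.png',np.hstack([f(a),f(b)]))
E
```

```text
clock: 5.03
position: [468.1, 160.5, 10.5]
eef_rot: [-3.141, -0.001, -0.066]
contact_force: [0.2, 1.1, 5.3]
gripper_width: 0.759
grasp_force: 2.7
clock: 5.4
position: [468.1, 160.2, 7.5]
eef_rot: [-3.141, -0.001, -0.066]
contact_force: [-0.1, 1.0, 5.9]
gripper_width: 0.76
grasp_force: 3.2
dock now [-180.8   38.9] 7.5 shift [-1.2  0.9 -2.5] turn -0.0 F [-0.1  1.   5.9] t 5.4 w 0.7595688598813102
bar side corner [218. 332.] open [218.5 334.6]
```

View pics/v3.png

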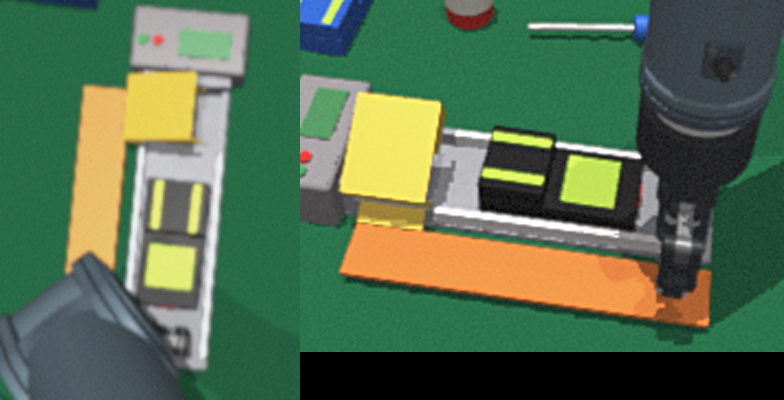

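The flap is well open (plate raised at crop (390,150)), with finger A on the bar at (675,285). B is behind the tail at (180,340). I'll press about 2.5 mm further, then start pushing.

```bash
python3 -m crank '[65,0,0,1.5,0,65,0,0,2.5,0,65,0,0,2.5,0]'; python3 -c "
from h import *
togo(-171,38,5);bar()"; python3 -m crank '[65,3,0,0,0,65,6,0,0,0,65,9,0,0,0,65,12,0,0,0,65,15,0,0,0,65,18,0,0,0,65,21,0,0,0,65,24,0,0,0]'; python3 -c "
from h import *
togo(-71,38,5);bar()"
```

```text
clock: 5.88
position: [468.2, 160.1, 5.9]
eef_rot: [-3.141, -0.001, -0.066]
contact_force: [-3.4, -0.1, 19.2]
gripper_width: 0.756
grasp_force: 9.3
dock now [-180.7   38.8] 5.9 shift [9.7 0.8 0.9] turn 0.0 F [-3.4 -0.1 19.2] t 5.875 w 0.75648884302666
bar side corner [218. 333.] open [218.5 334.6]
clock: 6.92
position: [484.7, 159.6, 5.5]
eef_rot: [3.139, 0.01, -0.06]
contact_force: [-12.5, 0.9, 30.0]
gripper_width: 0.762
grasp_force: 14.9
dock now [-164.1   39.4] 5.5 shift [93.1  1.9 -0.4] turn 0.32 F [-12.5   0.9  30. ] t 6.925 w 0.7615967437417518
bar side corner [218. 333.] open [218.5 334.6]
```

Reached the hard stop and the force is higher than needed, so I'll ease up 1.2 mm.

```bash
python3 -m crank '[65,0,0,-1.2,0,65,0,0,-1.2,0]'; python3 -c "
from h import *
togo(-71,38,5);s=bar()"; python3 -m crank '[65,5,0,0,0,65,10,0,0,0,65,15,0,0,0,65,20,0,0,0,65,20,0,0,0]';python3 -c "
from h import *
togo(-71,38,5);s=bar()
a=s['pixels'][210:370,180:420];cv2.imwrite('pics/v4.png',cv2.resize(a,None,fx=2.5,fy=2.5,interpolation=2))"
```

```text
clock: 7.22
position: [487.2, 159.2, 6.1]
eef_rot: [3.14, 0.007, -0.063]
contact_force: [-11.7, 2.1, 18.9]
gripper_width: 0.76
grasp_force: 9.7
dock now [-161.6   39.1] 6.1 shift [90.6  1.3  0.5] turn 0.15 F [-11.7   2.1  18.9] t 7.225 w 0.7599923070086576
bar side corner [218. 333.] open [218.5 334.6]
clock: 7.9
position: [505.9, 157.6, 6.0]
eef_rot: [3.139, 0.009, -0.063]
contact_force: [-15.2, 0.3, 22.4]
gripper_width: 0.759
grasp_force: 11.7
dock now [-142.8   38.7] 6.0 shift [71.8  1.   0.3] turn 0.18 F [-15.2   0.3  22.4] t 7.9 w 0.7591320953839844
bar side corner [218. 333.] open [218.5 334.6]
```

View pics/v4.png

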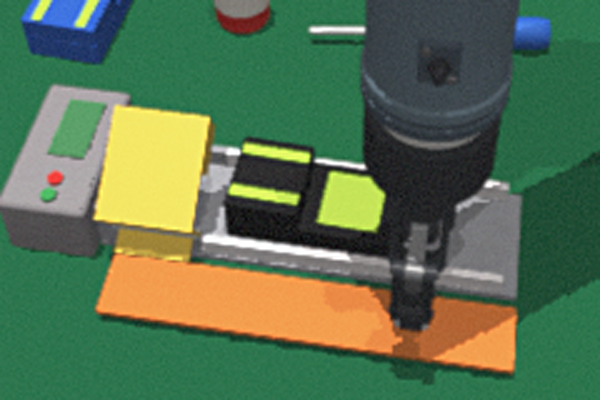

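The pack moves with the finger: head front at crop (230,200) just before the flap, which is open, with the bar flat. Continuing the push.

```bash
python3 -m crank '[65,5,-1,-0.5,0,65,10,-1,-0.5,0,65,15,-1,-0.5,0,65,20,-1,-0.5,0,65,25,-1,-0.5,0,65,30,-1,-0.5,0,65,35,-1,-0.5,0,65,35,-1,-0.5,0]';python3 -c "
from h import *
togo(-71,38,5);s=bar()"
```

```text
clock: 8.95
position: [541.6, 156.2, 6.3]
eef_rot: [3.139, 0.009, -0.064]
contact_force: [-13.4, 1.1, 18.1]
gripper_width: 0.766
grasp_force: 9.4
dock now [-107.2   39.7] 6.3 shift [36.2  1.8  1. ] turn 0.13 F [-13.4   1.1  18.1] t 8.95 w 0.7664549498365815
bar side corner [218. 333.] open [218.5 334.6]
```

```bash
python3 -m crank '[65,5,0,-0.3,0,65,10,0,-0.3,0,65,15,0,-0.3,0,65,20,0,-0.3,0,65,25,0,-0.3,0,65,28,0,-0.3,0,65,28,0,-0.3,0]';python3 -c "
from h import *
togo(-71,38,5);s=bar();t=snap('top')
b=cv2.resize(s['pixels'][210:370,180:400],None,fx=2.2,fy=2.2,interpolation=2)
a=cv2.resize(t['pixels'][130:330,190:340],None,fx=2.0,fy=2.0,interpolation=2)
h=max(a.shape[0],b.shape[0]);f=lambda i:np.pad(i,((0,h-i.shape[0]),(0,0),(0,0)))
cv2.imwrite('pics/v5.png',np.hstack([f(a),f(b)]))"
```

```text
clock: 9.88
position: [569.6, 154.5, 6.4]
eef_rot: [3.14, 0.008, -0.064]
contact_force: [-11.4, 0.6, 15.6]
gripper_width: 0.762
grasp_force: 8.1
dock now [-79.1  39.9] 6.4 shift [8.1 1.9 1.4] turn 0.13 F [-11.4   0.6  15.6] t 9.875 w 0.761925273039439
bar side corner [218. 333.] open [218.5 334.6]
```

View pics/v5.png

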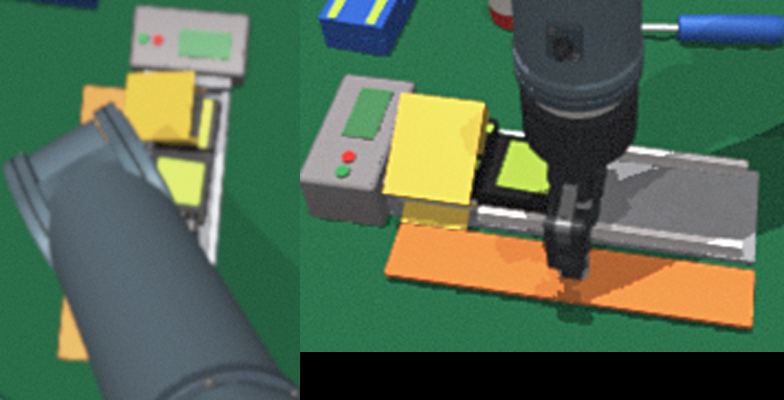

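The head is under the open flap and only the tail still shows outside it. About 8 mm remain, so I'll push slowly and watch the force.

```bash
python3 -m crank '[65,2,0,0,0,65,4,0,0,0,65,6,0,0,0,65,6,0,0,0]'; python3 -m crank '[65,1,0,0,0,65,2,0,0,0,65,3,0,0,0,65,3,0,0,0]'
```

```text
clock: 10.48
position: [574.3, 154.4, 6.4]
eef_rot: [3.139, 0.01, -0.063]
contact_force: [-12.8, -0.3, 14.4]
gripper_width: 0.76
grasp_force: 8.9
clock: 10.98
position: [576.6, 154.2, 6.4]
eef_rot: [3.139, 0.012, -0.063]
contact_force: [-17.4, 0.4, 20.1]
gripper_width: 0.764
grasp_force: 11.4
```

```bash
python3 -m crank '[65,1,0,0,0,65,2,0,0,0,65,3,0,0,0,65,3,0,0,0]';python3 -m crank '[65,1,0,0,0,65,2,0,0,0,65,3,0,0,0,65,3,0,0,0]'
python3 - <<'E'
from h import *
togo(-71,38,5);t=snap('top')
m=mask(t['pixels'],(24,100,100),(45,255,255),(255,195,310,240))
for c in cv2.findContours(m,0,1)[0]:
    if cv2.contourArea(c)>40: print(cv2.boundingRect(c),c.reshape(-1,2).max(0))
# expected rear edge of tail square when home (square ctr was -24.7 from origin, half ~21)
print([proj(t,np.r_[RD@np.array(d)+O,27]).round(1) for d in((-46,0),(-4,0),(-46,-20),(-60,-30))])
E
```

```text
clock: 11.48
position: [576.7, 154.2, 6.2]
eef_rot: [3.138, 0.017, -0.062]
contact_force: [-24.0, 1.3, 29.2]
gripper_width: 0.763
grasp_force: 14.9
clock: 11.98
position: [578.8, 154.1, 6.2]
eef_rot: [3.138, 0.019, -0.063]
contact_force: [-28.1, 1.2, 31.0]
gripper_width: 0.762
grasp_force: 19.0
dock now [-69.9  40.1] 6.2 shift [-1.1  2.1  1.2] turn 0.14 F [-28.1   1.2  31. ] t 11.975 w 0.7618597937915725
(270, 204, 23, 24) [292 227]
[array([277.3, 227.4]), array([279.3, 205.8]), array([287.7, 228.3]), array([292.2, 236. ])]
```

```bash
python3 -m crank '[65,1,0,-0.6,0,65,2,0,-0.6,0,65,4,0,-0.6,0,65,4,0,-0.6,0,65,4,0,-0.6,0]'
python3 - <<'E'
from h import *
togo(-71,38,5);t=snap('top');s=bar()
m=mask(t['pixels'],(24,100,100),(45,255,255),(255,195,310,240))
for c in cv2.findContours(m,0,1)[0]:
    if cv2.contourArea(c)>40: print(cv2.boundingRect(c))
b=cv2.resize(s['pixels'][230:350,190:350],None,fx=3,fy=3,interpolation=2)
a=cv2.resize(t['pixels'][130:250,240:320],None,fx=3.0,fy=3.0,interpolation=2)
cv2.imwrite('pics/v6.png',np.hstack([a,b]))
E
```

```text
clock: 12.65
position: [578.9, 154.1, 6.2]
eef_rot: [3.136, 0.026, -0.063]
contact_force: [-35.8, 1.4, 37.0]
gripper_width: 0.76
grasp_force: 24.0
dock now [-69.8  40.1] 6.2 shift [-1.2  2.   1.2] turn 0.15 F [-35.8   1.4  37. ] t 12.65 w 0.7595395545045385
bar side corner [218. 333.] open [218.5 334.6]
(271, 204, 22, 24)
```

View pics/v6.png

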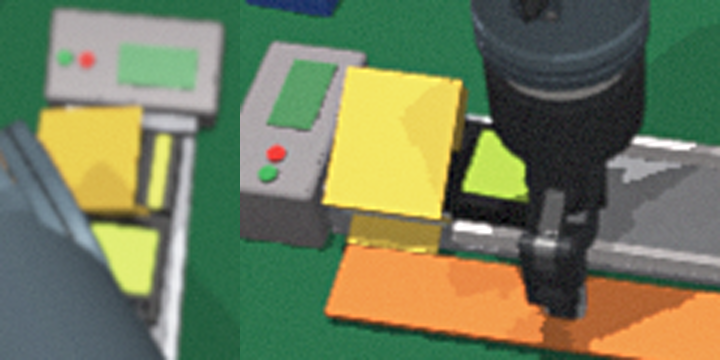

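The pack no longer moves at 36 N, the tail square sits at the predicted home pixels, and the head touches the stop at (160,130). I'll back off along the lane, then rise to let the flap close.

```bash
python3 -m crank '[65,-6,0,-0.5,0,65,-12,0,-1,0,65,-18,0,-1,0,65,-24,0,-1,0,65,-28,0,-1,0,65,-28,0,-1,0]'; python3 -m crank '[65,0,0,-5,0,65,0,0,-10,0,65,0,0,-15,0,65,0,0,-20,0,65,0,0,-25,0,65,0,0,-30,0,65,0,0,-36,0,65,0,0,-45,0]';  python3 -m crank '[65,0,0,-40,0,65,0,0,-80,0,65,0,0,-120,0,65,0,0,-170,0,65,-50,0,-200,0,65,-100,0,-200,0,65,-100,0,-200,0]'
python3 - <<'E'
from h import *
t=snap('top');s=snap('side')
m=mask(t['pixels'],(24,100,100),(45,255,255),(255,160,310,250))
for c in cv2.findContours(m,0,1)[0]:
    if cv2.contourArea(c)>40: print(cv2.boundingRect(c))
b=cv2.resize(s['pixels'][230:350,190:400],None,fx=2.4,fy=2.4,interpolation=2)
a=cv2.resize(t['pixels'][120:320,210:320],None,fx=2.4,fy=2.4,interpolation=2)
h=max(a.shape[0],b.shape[0]);f=lambda i:np.pad(i,((0,h-i.shape[0]),(0,0),(0,0)))
cv2.imwrite('pics/v7.png',np.hstack([f(a),f(b)]))
E
```

```text
clock: 13.5
position: [567.4, 154.2, 9.3]
eef_rot: [-3.141, -0.004, -0.067]
contact_force: [3.2, -0.1, 6.4]
gripper_width: 0.762
grasp_force: 3.1
clock: 14.5
position: [565.0, 154.7, 53.6]
eef_rot: [-3.142, 0.001, -0.066]
contact_force: [1.2, 0.4, 0.5]
gripper_width: 0.759
grasp_force: 0.0
clock: 15.38
position: [462.2, 161.4, 254.0]
eef_rot: [3.14, 0.001, -0.063]
contact_force: [1.2, 0.1, 0.9]
gripper_width: 0.764
grasp_force: 0.0
(255, 168, 47, 60)
```

View pics/v7.png

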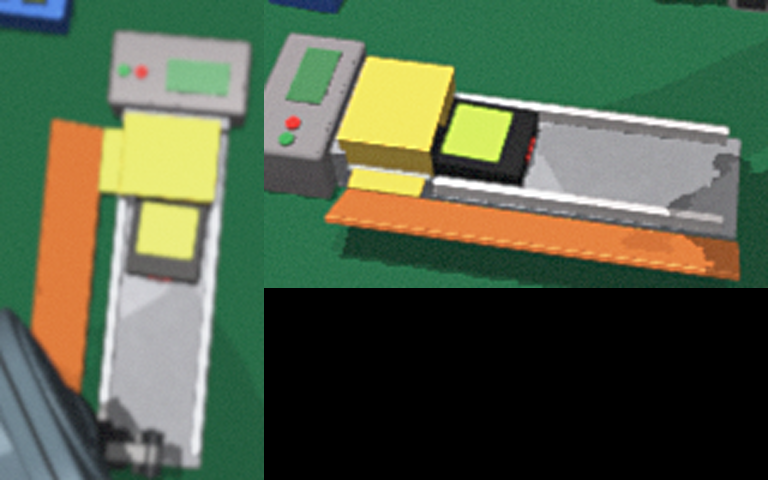

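The flap is shut behind the head and only the tail protrudes. I'll check the red mark and bar corner numerically.

Run:
```python
from h import *
s=bar();t=snap('top')
roi=(290,275,330,320);ps=s['pixels']
m=mask(ps,(0,120,80),(4,255,255),roi)|mask(ps,(172,120,80),(180,255,255),roi)
c=cv2.moments(m);uv=(c['m10']/c['m00'],c['m01']/c['m00']);P=onz(s,uv,16);print('red',uv,c['m00']/255,RD.T@(P[:2]-O))
m=mask(t['pixels'],(24,100,100),(45,255,255),(255,204,310,250))
for c in cv2.findContours(m,0,1)[0]:
    if cv2.contourArea(c)>100: print(cv2.boundingRect(c),cv2.minAreaRect(c))
# black tail rear edge, head region, in top view
col=[t['pixels'][v,277].tolist() for v in range(226,242)];print(col)
print([proj(t,np.r_[RD@np.array(d)+O,27]).round(1) for d in((-60,0),(-24.7,0))])
```

```text
bar side corner [216. 319.] open [218.5 334.6]
red (300.4736842105263, 291.42105263157896) 19.0 [-58.42342964  -3.11641963]
(267, 204, 26, 24) ((279.30999755859375, 215.32998657226562), (23.617366790771484, 22.061731338500977), 8.130102157592773)
[[110, 188, 185], [102, 129, 130], [95, 99, 100], [98, 97, 101], [99, 97, 102], [101, 102, 103], [99, 100, 100], [98, 100, 101], [87, 89, 93], [72, 73, 97], [86, 86, 122], [132, 127, 146], [180, 176, 178], [201, 196, 197], [204, 199, 199], [198, 195, 194]]
[array([276.6, 234.6]), array([278.3, 216.4])]
```

Home to within 1–2 mm, which is the calibration's accuracy, and the push ended on a solid stop. The flap is closed and the robot is clear of everything, so I'm handing in.

```bash
python3 -m crank '[65,0,0,0,0,65,0,0,0,0,65,0,0,0,0,65,0,0,0,0]'; python3 -c "
from bench import env
print(env.sign_off())"
```

```text
clock: 16.08
position: [465.7, 161.1, 253.3]
eef_rot: [3.142, 0.0, -0.066]
contact_force: [0.4, 0.4, 0.4]
gripper_width: 0.759
grasp_force: 0.0
the job is handed in; nothing more can be done
None
```

The pack is home against the back stop (within the 1–2 mm the cameras can resolve), the flap was held open until then and is now shut behind its head, no bystander was touched, and the job was handed in at 16 s with the arm clear.

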